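# Time a test run of the sewing machine pedal

## Robot

A 7-joint arm with a two-finger parallel gripper is mounted at the origin on the work surface. World frame = base frame: x ahead of the robot, y to its left, z up, the work surface at z = 0. Lengths are in m, angles in rad, forces in N, time in s.
With the tool pointing down it reaches from about 0.425 to 0.95 m from the base axis. Payload 4.7 kg.
Tool frame: the origin (TCP) lies at the very end of the fingers, on their centre line; the grasp point (between the pads) lies 19 mm behind it; z points along the fingers, y is the direction in which the jaws open and shut (so a half turn about z gives the same grasp; the last joint's range is limited). The gripper opens to 87 mm and grips with 3 to 60 N. Pads are 19 mm wide; open, the fingers measure 117 mm over their backs; the gripper's body (75 mm by 190 mm) begins 51 mm behind the grasp point.
Start: joints at [-1.25, 0.469, -0.049, 1.532, 0.024, 1.141, -0.082], TCP at [0.231, 0.634, 0.223] pointing down, gripper open.
Joint ranges: [-2.59, 2.59], [-0.33, 1.99], [-1.39, 1.29], [0.1, 2.45], [-1.04, 4.18], [0.21, 1.99], [-2.66, 2.66]. Speed limits (rad/s): [2.57, 2.57, 3.14, 3.14, 3.14, 3.14, 3.14].

## Interface

Orientations are given as [roll, pitch, yaw] about the fixed x, y, z axes, in that order (R = Rz(yaw) Ry(pitch) Rx(roll)).
In Python, from cell import robot, viewer gives the robot as it stands.
- The arm moves only by the shell command python3 -m inch 'ROWS' [OPENING]. ROWS is JSON, a list of rows, each an object with "translation": the shift along the tool's x, y, z in m, a list of three; "turn": the turn, a rotation vector about the tool's x, y, z in degrees, a list of three. In form: [{"translation": [tx, ty, tz], "turn": [rx, ry, rz]}, ...]. A call has 1 to 20 rows; each row shifts and turns the pose as measured when the row begins, along the tool's axes as they then stand; what a row does not reach is not made up. A row lasts 1/10 s, in which the tool goes at most 50 mm and 8.59 degrees, less where a joint would pass 70% of its speed; a pose out of reach is approached as far as the arm can. A call is refused whole if a number of a shift passes 0.05 or a number of a turn 8.59, either way. A call with a gripper value outside its range is refused whole. OPENING is the closure, from -1 (fully open) to 1 (shut), set as the call begins (- or left out, the last holds). The fingers move at their own pace and stop on an object; the grip force is fixed at half the most. Time passes only in rows, so rows that do not move let the fingers close. It gives the time, the measured TCP pose, the force and the opening at its end, in the units of the state.
- robot.sense(): the state, without advancing time (a new reading comes with each control period).
- viewer.read_camera(name): name is "scene" or "side" or "wrist"; returns a dict with "pixels" (420x560x3 uint8, red, green, blue), "fx", "fy", "cx", "cy" (pixels), "R" (3x3) and "t" (3): a world point X has camera coordinates R X + t. Camera axes: x right, y down, z forward; pixel columns grow to the right and rows downward; lengths in m; the calibration is good to about 2 mm. A picture is of the moment at which its call begins. There is no depth.
- robot.sign_off(): hands the job in, once; it reports no verdict.
The state is a dict: "t": time; "joint_pos": joint angles; "qd": joint speeds; "effort": joint torques, N m; "tcp_pos": TCP position; "orientation": TCP orientation; "ft_force": force on the tool from outside, world axes, zero at the start; "moment": the same for the moment, N m; "finger_gap": finger opening in m.
Only numpy, scipy, OpenCV 4.12 (cv2) and the standard library are available. Lean on these libraries where they do the work, as an engineer would, in place of code of your own. Each camera call takes 0.05 s, during which the arm holds its last target.

## Task

Time a short test run of the repaired sewing machine pedal, touching things only lightly with the fingertips: first tap down the start end of the bench timer's rocker bar (the end with the round pip), then gently press the foot pedal's treadle well down, hold it for about a second and let it come fully up again, and last tap down the plain stop end of the rocker bar. The timer must be running whenever the pedal is down. Do not grip, lift or shove the timer or the pedal, leave everything else on the bench where it stands, and finish clear of everything.

Things in the scene. Friction and masses are not known exactly. Their poses are not given: they have to be found in the camera images.
- timer: White box-shaped bench timer standing loose on the table: 95 mm (its x) by 130 mm (its y) by 39 mm high, 0.45 kg give or take, on rubber feet. Origin: centre of its underside, z up. Its display lies on top on the -x half; a grey rocker bar lies on top on the +x half, 24 mm from the centre, along its y.
- rocker (a joint): Tilt of the timer's rocker bar (28 mm wide, 106 mm long, 8 mm thick, pivoted at its middle, 50 mm above the table). +0.12 rad: start end fully down, the timer runs. -0.12 rad: stop end fully down, the timer is stopped, as at the beginning. It stays where it is left; each end travels about 10 mm between the two, against some 2 N of friction, and then meets a hard stop.
- start_spot (a point): Where to touch the start end of the rocker: centre of the top of a round raised pip (18 mm across, 3 mm high), 40 mm from the pivot towards the timer's +y. About 63 mm above the table when up, 53 mm when down. Only the start end has a pip.
- stop_spot (a point): Where to touch the stop end of the rocker: on the plain flat end without a pip, 40 mm from the pivot towards the timer's -y; a point on the top surface, 50 mm above the table when down, 60 mm when up.
- pedal: Grey foot pedal of a sewing machine standing loose on the table: base 155 mm (its x) by 98 mm (its y) by 16 mm, 0.7 kg give or take, on a rubber sole. Origin: centre of its underside, z up. On it a ribbed treadle plate 138 by 84 mm, hinged at the +x end (64 mm from the centre), slopes up towards the -x end, its free end.
- treadle (a joint): Angle by which the treadle is pressed: 0 fully up, 0.15 rad fully down at a hard stop. A spring brings it back up; at press_spot it takes about 2 N to start and 5 N to be fully down, and more nearer the hinge.
- press_spot (a point): Where to press the treadle: on its top surface, in the middle of its width, 21 mm from the free end and 115 mm from the hinge; 50 mm above the table when up, moving down about 17 mm when fully pressed.
- spool: Bystander, to be left alone: spool of blue thread, 38 mm across, 55 mm tall, standing. Origin: centre of the underside.
- cone: Bystander, to be left alone: tall spool of pale thread, 38 mm across, 75 mm tall, standing. Origin: centre of the underside.
- cup: Bystander, to be left alone: paper coffee cup, 85 mm across the rim, 113 mm tall, standing. Origin: centre of the underside.
- oil: Bystander, to be left alone: small oil bottle, 42 mm across, 110 mm tall, standing. Origin: centre of the underside.
- driver: Bystander, to be left alone: screwdriver, 190 mm long, lying. Origin: on its length, underside.
- scissors: Bystander, to be left alone: scissors, about 190 mm long, 10 mm high, lying. Origin: at the pivot, underside.
- tin: Bystander, to be left alone: flat round bobbin tin, 67 mm across, 24 mm high. Origin: centre of the underside.
There are look-alikes about, which are no part of the job. Leave any green or pink look-alike of the timer alone. Leave any pink look-alike of the pedal alone.

How it is judged:
On the way, in this order (a step that is already met when the one before it is completed fails the run):
1. the start end of the rocker is tapped down while the pedal is up (value of joint rocker above 0.08 rad and value of joint treadle below 0.03 rad), for 0.05 s.
2. the treadle is pressed well down by the fingers and held, with the timer running (value of joint treadle above 0.09 rad and value of joint rocker above 0.06 rad and contact force between the fingers and pedal above 0.5 N), for 0.6 s.
3. the treadle is let fully up while the timer still runs (value of joint treadle below 0.02 rad and value of joint rocker above 0.06 rad), for 0.05 s.
4. the stop end of the rocker is tapped down with the treadle up (value of joint rocker below -0.08 rad and value of joint treadle below 0.02 rad), for 0.05 s.
At the end, for the whole second after the job is handed in: The rocker rests with its stop end down (below -0.08 rad), the treadle is fully up (below 0.02 rad), timer and pedal stand flat and at rest within 25 mm of where they began, and every bystander is within 20 mm of where it began, the standing ones upright (all of step 4 and linear speed of each of timer, pedal below 0.01 m/s and angle between each of timer, pedal's own z axis and vertical below 0.05 rad and distance of each of timer, pedal from where it was at the start of the episode below 0.025 m and distance of each of spool, cone, cup, oil, driver, scissors, tin from where it was at the start of the episode below 0.02 m and angle between each of spool, cone, cup, oil's own z axis and vertical below 0.3 rad); the robot touches nothing.
It fails at once if the treadle is down (over 0.05 rad) while the timer is not running (rocker below 0.04 rad) (value of joint treadle above 0.05 rad and value of joint rocker below 0.04 rad).
It fails at once if the timer or the pedal is pushed with more than 20 N (contact force between any of the fingers, the arm and timer above 20 N or contact force between any of the fingers, the arm and pedal above 20 N).
It fails at once if the timer or the pedal is lifted more than 10 mm or tipped (height (world z) of any of timer, pedal above 0.01 m or angle between any of timer, pedal's own z axis and vertical above 0.15 rad).
It fails at once if the timer or the pedal is shoved more than 25 mm (not (distance of each of timer, pedal from where it was at the start of the episode below 0.025 m)).
It fails at once if a bystander is moved more than 20 mm or knocked over (not (distance of each of spool, cone, cup, oil, driver, scissors, tin from where it was at the start of the episode below 0.02 m and angle between each of spool, cone, cup, oil's own z axis and vertical below 0.3 rad)).
It also fails if it takes over 48 s, if anything falls off the work surface, if the arm or the gripper's body presses on something with over 40 N, if the wrist force passes 120 N, or if a joint passes its speed limit or range.

## Working session

There is one attempt and no reset: what is moved stays moved. The work goes in short steps, Python scripts to look and compute and a shell command to move; the robot and the scene stay as the last step left them, time stands still between calls to the robot, and variables do not carry over. Pictures are saved under pics/ and viewed, and the job is handed in when it is done.

```bash
ls; mkdir -p pics; python3 - <<'E'
from cell import robot, viewer
import cv2
for n in ["scene","side","wrist"]:
    c=viewer.read_camera(n)
    cv2.imwrite(f"pics/{n}0.png",c["pixels"][:,:,::-1])
    print(n,c["fx"],c["cx"],c["cy"],c["R"],c["t"])
print(robot.sense())
E
```

```text
pics
scene 441.87732761547613 284.90788077706077 212.61483581972854 [[-0.65390379  0.75650134 -0.01074966]
 [ 0.59717504  0.5073575  -0.62126511]
 [-0.46453397 -0.41266704 -0.78352671]] [ 0.31960367 -0.28480374  1.53750959]
side 397.25014023436455 280.2379123951813 211.58127757130902 [[ 0.82504854 -0.56482906  0.01621831]
 [-0.32038256 -0.4912413  -0.80996111]
 [ 0.46545667  0.66306117 -0.5862593 ]] [-0.44991745  0.23829247  0.78478261]
wrist 349.2863155691257 282.15593752102166 210.3558019188297 [[ 3.42555300e-01  9.39497491e-01 -5.74474046e-04]
 [ 8.98364039e-01 -3.27378334e-01  2.92857440e-01]
 [ 2.74950760e-01 -1.00835955e-01 -9.56155944e-01]] [-0.67500643 -0.03517606  0.39116242]
{'t': 0.15, 'joint_pos': array([-1.24992311,  0.4692459 , -0.04860602,  1.53340913,  0.02409261,
        1.14096376, -0.08228537]), 'qd': array([-0.00073119, -0.00352593, -0.00122788, -0.00264756, -0.00145537,
        0.0015702 , -0.00126416]), 'effort': array([ 3.11340636e-04, -5.08428133e+01, -8.11232440e-02, -2.36415964e+01,
       -6.14559324e-02,  3.56847094e-02,  1.20614345e-04]), 'tcp_pos': array([0.23113423, 0.63372178, 0.22175185]), 'orientation': array([-3.14015180e+00,  3.13012912e-05,  2.79186627e+00]), 'ft_force': array([-0.04496745,  0.49362125, -1.08053066]), 'moment': array([ 0.00832528,  0.02122847, -0.07853514]), 'finger_gap': 0.08712050513118319}
```

View pics/scene0.png

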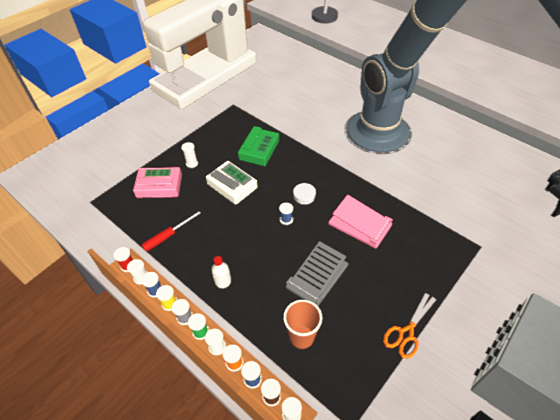

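View pics/side0.png

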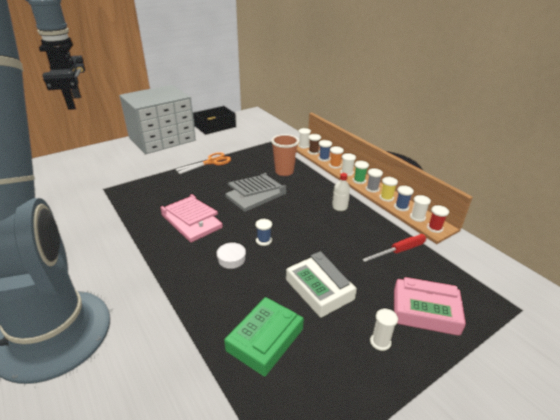

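View pics/wrist0.png

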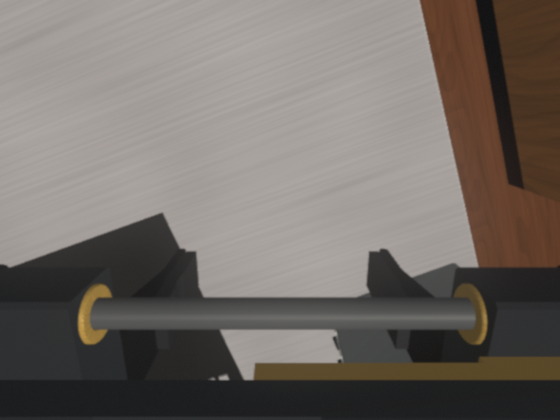

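The scene view shows the candidates. For the timer there is a white one at (232,182), a green one at (259,146) and a pink one at (158,182). For the pedal there is a grey one at (318,272) and a pink one at (361,221). By the description I choose the white timer and the grey pedal. Next I'll check both in close crops.

```bash
python3 - <<'E'
import cv2, numpy as np
a=cv2.imread("pics/scene0.png"); b=cv2.imread("pics/side0.png")
def crop(im,x,y,w,h,W,H): return cv2.resize(im[y:y+h,x:x+w],(W,H),interpolation=cv2.INTER_CUBIC)
# scene timer 197..267,155..207 ; pedal 278..358, 235..310
top=np.hstack([crop(a,200,155,64,48,400,300),crop(b,280,245,80,75*0+60,400,300)])
bot=np.hstack([crop(a,280,240,80,60,400,300),crop(b,216,165,80,60,400,300)])
cv2.imwrite("pics/crop0.png",np.vstack([top,bot]))
E
```

```text
(no output)
```

View pics/crop0.png

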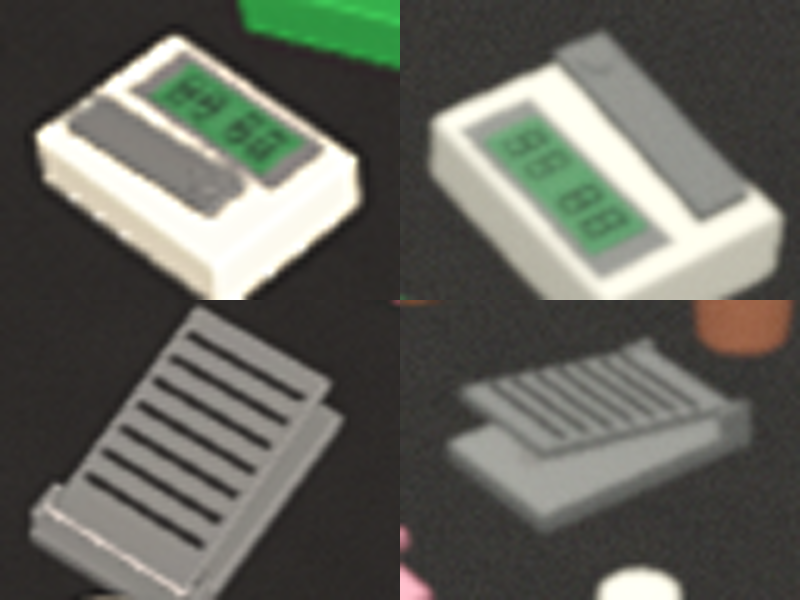

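```bash
cat > h.py <<'E'
import numpy as np, pickle
from scipy.optimize import least_squares
def P(c,X):
    q=np.asarray(X)@c["R"].T+c["t"]; return np.stack([c["fx"]*q[...,0]/q[...,2]+c["cx"],c["fy"]*q[...,1]/q[...,2]+c["cy"]],-1)
def tri(obs):
    r=least_squares(lambda X:np.concatenate([P(c,X)-u for c,u in obs]),[0.6,0,0.05]); return r.x,np.abs(r.fun).max()
def plane(c,u,z):
    d=c["R"].T@np.array([(u[0]-c["cx"])/c["fx"],(u[1]-c["cy"])/c["fy"],1]); o=-c["R"].T@c["t"]
    return o+d*(z-o[2])/d[2]
def rect(obs,z,lx,ly):
    """obs: (cam,uv,sx,sy) corners; fit x,y,yaw"""
    L=np.array([[o[2]*lx/2,o[3]*ly/2] for o in obs])
    def X(p): 
        c,s=np.cos(p[2]),np.sin(p[2]); return np.c_[p[0]+c*L[:,0]-s*L[:,1],p[1]+s*L[:,0]+c*L[:,1],np.full(len(L),z)]
    f=lambda p:np.concatenate([P(o[0],x)-o[1] for o,x in zip(obs,X(p))])
    best=min((least_squares(f,[0.6,0,y]) for y in np.arange(-3,3,0.7)),key=lambda r:r.cost)
    return best
E
python3 - <<'E'
from cell import viewer
import pickle
pickle.dump({n:{k:v for k,v in viewer.read_camera(n).items()} for n in ["scene","side"]},open("cams.pkl","wb"))
E
python3 - <<'E'
import pickle; from h import *
C=pickle.load(open("cams.pkl","rb")); A,B=C["scene"],C["side"]
uc=lambda u,o,s: (np.array(u,float)+.5)/s-.5+np.array(o)
ta=lambda x,y: uc((x,y),(200,155),6.25); tb=lambda x,y: uc((x-400,y),(280,245),5)
pa=lambda x,y: uc((x,y-300),(280,240),5); pb=lambda x,y: uc((x-400,y-300),(216,165),5)
print("pip",tri([(A,ta(205,188)),(B,tb(597,62))]),plane(A,ta(205,188),.063),plane(B,tb(597,62),.063))
print("scene corners")
for u in [(178,37),(358,160),(215,265),(40,137)]: print(plane(A,ta(*u),.039))
print("side corners")
for u in [(432,122),(783,212),(595,285)]: print(plane(B,tb(*u),.039))
print("treadle free", tri([(A,pa(195,308)),(B,pb(545,455))]),tri([(A,pa(332,380)),(B,pb(460,390))]))
print("treadle free", tri([(A,pa(195,308)),(B,pb(460,390))]),tri([(A,pa(332,380)),(B,pb(545,455))]))
for n,u in dict(spool=(286,222),cone=(191,165),cup=(302,345),oil=(222,285),tin=(305,198),dr1=(199,213),dr2=(145,247),sc1=(432,296),sc2=(408,355)).items(): print(n,plane(A,u,0).round(3))
E
```

```text
pip (array([ 0.53645716, -0.16492247,  0.05610246]), np.float64(0.18292238244220016)) [ 0.53999584 -0.1595945   0.063     ] [ 0.53151752 -0.17073134  0.063     ]
scene corners
[ 0.46227331 -0.26036839  0.039     ]
[ 0.46499266 -0.13291115  0.039     ]
[ 0.55786489 -0.1385283   0.039     ]
[ 0.55494766 -0.26278366  0.039     ]
side corners
[ 0.46328269 -0.14141193  0.039     ]
[ 0.55648746 -0.26803693  0.039     ]
[ 0.46447542 -0.25526422  0.039     ]
treadle free (array([0.5272851 , 0.15252418, 0.04826982]), np.float64(0.4656682645685919)) (array([0.51847378, 0.23626176, 0.05035637]), np.float64(0.6788810405003574))
treadle free (array([0.5185682 , 0.17491697, 0.0741233 ]), np.float64(9.368903601012533)) (array([0.5268985 , 0.21481726, 0.02292428]), np.float64(11.031441109740058))
spool [0.506 0.019 0.   ]
cone [ 0.53 -0.37  0.  ]
cup [0.763 0.291 0.   ]
oil [0.774 0.027 0.   ]
tin [0.399 0.004 0.   ]
dr1 [ 0.649 -0.2    0.   ]
dr2 [ 0.831 -0.225  0.   ]
sc1 [0.444 0.463 0.   ]
sc2 [0.619 0.497 0.   ]
```

The crops confirm the choice: the white timer has a grey rocker with its pip at the end nearer the pedal, and the grey pedal's raised free end faces the robot. My estimates are pip (0.535,-0.159), stop spot (0.533,-0.239) and press spot (0.544,0.196). The sizes match those given to about 3 mm. I'll close the fingers and turn the tool so that tool x is world y and tool y is world x.

```bash
python3 -m inch '[{"translation":[0,0,0],"turn":[0,0,7]},{"translation":[0,0,0],"turn":[0,0,7]},{"translation":[0,0,0],"turn":[0,0,7]},{"translation":[0,0,0],"turn":[0,0,7]},{"translation":[0,0,0],"turn":[0,0,7]},{"translation":[0,0,0],"turn":[0,0,7]},{"translation":[0,0,0],"turn":[0,0,7]},{"translation":[0,0,0],"turn":[0,0,7]},{"translation":[0,0,0],"turn":[0,0,7]},{"translation":[0,0,0],"turn":[0,0,7]}]' 1
```

```text
t: 1.25
tcp_pos: [0.2306, 0.6327, 0.22]
orientation: [-3.139, 0.004, 1.52]
ft_force: [-0.3, 0.1, 0.0]
finger_gap: 0.0149
```

```bash
python3 -m inch '[{"translation":[-0.03,0.035,0],"turn":[0,0,0]},{"translation":[-0.03,0.035,0],"turn":[0,0,0]},{"translation":[-0.03,0.035,0],"turn":[0,0,0]},{"translation":[-0.03,0.035,0],"turn":[0,0,0]},{"translation":[-0.03,0.035,0],"turn":[0,0,0]},{"translation":[-0.03,0.035,0],"turn":[0,0,0]},{"translation":[-0.03,0.035,0],"turn":[0,0,0]},{"translation":[-0.03,0.035,0],"turn":[0,0,0]},{"translation":[-0.03,0,0],"turn":[0,0,0]},{"translation":[-0.03,0,0],"turn":[0,0,0]}]'
python3 - <<'E'
from cell import robot, viewer
import cv2,pickle
c=viewer.read_camera("wrist"); pickle.dump(c,open("w1.pkl","wb"))
cv2.imwrite("pics/wrist1.png",c["pixels"][:,:,::-1])
s=robot.sense(); print(s["tcp_pos"],s["orientation"],s["t"],s["joint_pos"])
E
```

```text
t: 2.25
tcp_pos: [0.502, 0.3149, 0.2173]
orientation: [-3.138, 0.003, 1.532]
ft_force: [-0.2, 0.5, 0.5]
finger_gap: 0.0005
[0.50310502 0.30748909 0.21760221] [-3.13859395  0.00753364  1.52457664] 2.3 [-0.88894295  0.34435252  0.34487016  1.76113949 -0.12571566  1.06511067
 -0.54719972]
```

View pics/wrist1.png

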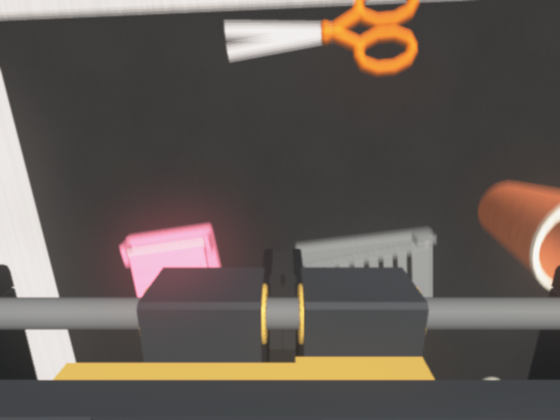

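The wrist camera sees the bench on the +y side of the fingers, whose tips are at (283,255). I'll continue towards the timer and look back at the pedal and the timer on the way.

```bash
python3 -m inch '[{"translation":[-0.035,0.004,0],"turn":[0,0,0]},{"translation":[-0.035,0.004,0],"turn":[0,0,0]},{"translation":[-0.035,0.004,0],"turn":[0,0,0]},{"translation":[-0.035,0.004,0],"turn":[0,0,0]},{"translation":[-0.035,0.004,0],"turn":[0,0,0]},{"translation":[-0.035,0.004,0],"turn":[0,0,0]},{"translation":[-0.02,0,0],"turn":[0,0,0]},{"translation":[0,0,0],"turn":[0,0,0]}]'
python3 - <<'E'
from cell import robot, viewer
import cv2,pickle
c=viewer.read_camera("wrist"); pickle.dump(c,open("w2.pkl","wb"))
cv2.imwrite("pics/wrist2.png",c["pixels"][:,:,::-1])
s=robot.sense(); print(s["tcp_pos"],s["orientation"],s["t"])
E
python3 -m inch '[{"translation":[-0.035,0.002,0],"turn":[0,0,0]},{"translation":[-0.035,0.002,0],"turn":[0,0,0]},{"translation":[-0.035,0.002,0],"turn":[0,0,0]},{"translation":[-0.035,0.002,0],"turn":[0,0,0]},{"translation":[-0.035,0.002,0],"turn":[0,0,0]},{"translation":[-0.035,0.002,0],"turn":[0,0,0]},{"translation":[-0.035,0.002,0],"turn":[0,0,0]},{"translation":[-0.035,0.002,0],"turn":[0,0,0]},{"translation":[-0.035,0.002,0],"turn":[0,0,0]},{"translation":[-0.035,0,0],"turn":[0,0,0]},{"translation":[-0.02,0,0],"turn":[0,0,0]},{"translation":[0,0,0],"turn":[0,0,0]}]'
python3 - <<'E'
from cell import robot, viewer
import cv2,pickle
c=viewer.read_camera("wrist"); pickle.dump(c,open("w3.pkl","wb"))
cv2.imwrite("pics/wrist3.png",c["pixels"][:,:,::-1])
s=robot.sense(); print(s["tcp_pos"],s["orientation"],s["t"],s["ft_force"])
E
```

```text
t: 3.1
tcp_pos: [0.5165, 0.0671, 0.2195]
orientation: [-3.14, 0.006, 1.523]
ft_force: [1.0, -0.4, 0.0]
finger_gap: 0.0003
[0.51657364 0.06878591 0.21948716] [-3.14010945  0.00508777  1.52451705] 3.15
t: 4.35
tcp_pos: [0.5371, -0.2866, 0.2173]
orientation: [3.14, -0.004, 1.569]
ft_force: [0.2, 0.5, 0.3]
finger_gap: 0.0006
[ 0.537596   -0.28452497  0.21709514] [ 3.14006968 -0.00580136  1.57087281] 4.4 [-0.84331477  0.33215733 -0.86493251]
```

View pics/wrist2.png

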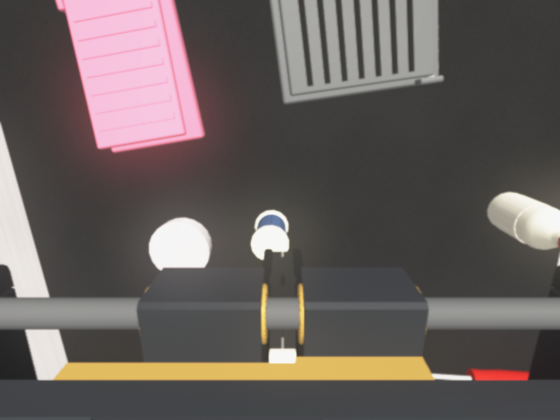

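View pics/wrist3.png

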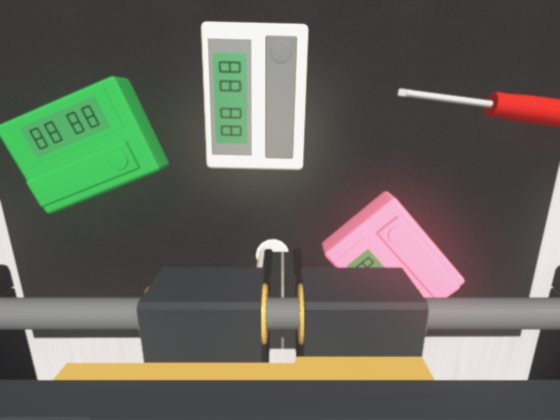

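```bash
python3 - <<'E'
import cv2,numpy as np
a=cv2.imread("pics/wrist3.png")[10:180,180:330]; b=cv2.imread("pics/wrist2.png")[0:120,250:460]
cv2.imwrite("pics/c3.png",cv2.resize(a,None,fx=3.4,fy=3.4,interpolation=cv2.INTER_CUBIC)); cv2.imwrite("pics/c2.png",cv2.resize(b,None,fx=3.6,fy=3.6,interpolation=cv2.INTER_CUBIC))
import pickle; from h import *
W3=pickle.load(open("w3.pkl","rb")); W2=pickle.load(open("w2.pkl","rb"))
for u in [(203,23),(307,25),(302,168),(208,166)]: print(plane(W3,u,.039).round(4))
print("pip",plane(W3,(281,50),.063).round(4),"stop end",plane(W3,(280,157),.048).round(4))
for z in (.05,.053,.056): print("free",plane(W2,(287,100),z).round(4))
print("hinge",plane(W2,(442,79),.02).round(4))
E
```

```text
[ 0.4683 -0.1366  0.039 ]
[ 0.5596 -0.1383  0.039 ]
[ 0.557 -0.265  0.039]
[ 0.4647 -0.2628  0.039 ]
pip [ 0.5367 -0.1618  0.063 ] stop end [ 0.5355 -0.2529  0.048 ]
free [0.5245 0.1503 0.05  ]
free [0.5245 0.1503 0.053 ]
free [0.5244 0.1503 0.056 ]
hinge [0.6758 0.1625 0.02  ]
```

View pics/c3.png

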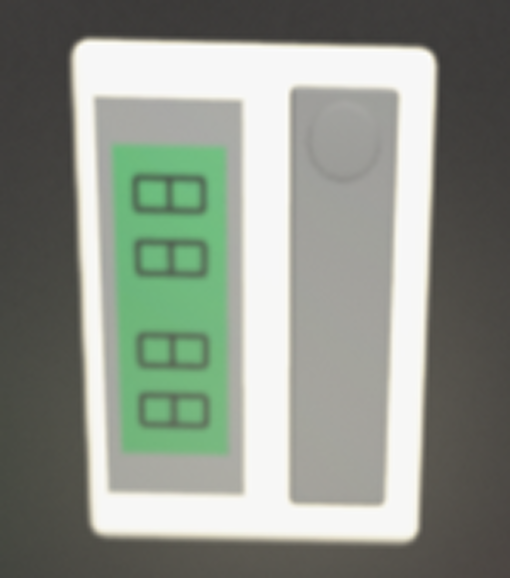

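View pics/c2.png

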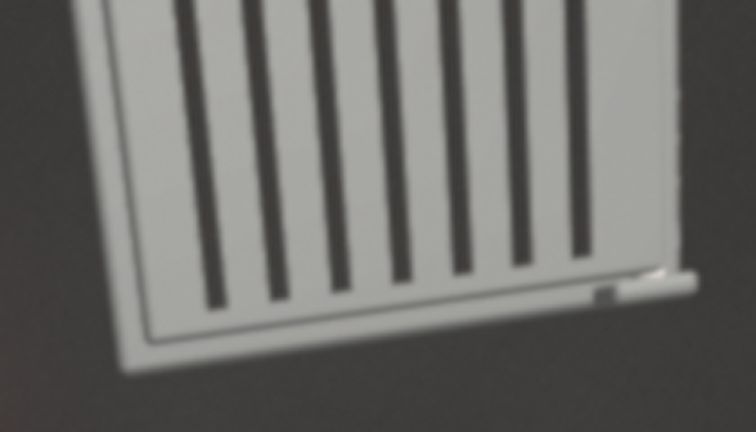

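Both wrist crops agree with the earlier points to about 2 mm: pip centre at crop (343,141) and treadle corner at crop (148,343). The refined points are pip (0.537,-0.161), stop spot (0.535,-0.241) and press spot (0.544,0.196). Next I'll hover over the pip.

```bash
python3 -m inch '[{"translation":[0.03,0,0],"turn":[0,0,0]},{"translation":[0.03,0,0.02],"turn":[0,0,0]},{"translation":[0.03,0,0.03],"turn":[0,0,0]},{"translation":[0.03,0,0.03],"turn":[0,0,0]},{"translation":[0,0,0.03],"turn":[0,0,0]},{"translation":[0,0,0.01],"turn":[0,0,0]},{"translation":[0,0,0],"turn":[0,0,0]}]'
python3 - <<'E'
from cell import robot
s=robot.sense(); print(s["tcp_pos"],s["orientation"],s["t"],s["ft_force"])
E
```

```text
t: 5.1
tcp_pos: [0.5438, -0.1396, 0.0946]
orientation: [3.136, -0.015, 1.594]
ft_force: [0.5, -0.6, 0.6]
finger_gap: 0.0005
[ 0.5437554  -0.13962547  0.09464664] [ 3.13568248 -0.01497046  1.59435647] 5.1 [ 0.49976442 -0.60440266  0.55067561]
```

```bash
python3 -m inch '[{"translation":[-0.008,-0.002,0],"turn":[0,0,0]},{"translation":[-0.008,-0.002,0],"turn":[0,0,0]},{"translation":[-0.004,-0.002,0],"turn":[0,0,0]},{"translation":[0,0,0],"turn":[0,0,0]},{"translation":[0,0,0],"turn":[0,0,0]}]'
python3 - <<'E'
from cell import robot, viewer
import cv2,numpy as np
s=robot.sense(); print(s["tcp_pos"],s["orientation"],s["t"],s["ft_force"])
a=viewer.read_camera("scene")["pixels"][:,:,::-1][130:220,180:300]; b=viewer.read_camera("side")["pixels"][:,:,::-1][190:320,260:380]
b=cv2.resize(b,(390,422),interpolation=3); a=cv2.resize(a,(400,300),interpolation=3); a=cv2.copyMakeBorder(a,0,122,0,0,0)
cv2.imwrite("pics/hov.png",np.hstack([a,b]))
E
```

```text
t: 5.6
tcp_pos: [0.5407, -0.1645, 0.0992]
orientation: [3.127, -0.013, 1.591]
ft_force: [-0.2, 0.7, 0.3]
finger_gap: 0.0005
[ 0.54069969 -0.16445755  0.09921006] [ 3.12718955 -0.01269741  1.59087534] 5.6 [-0.23153121  0.73909119  0.26200033]
```

View pics/hov.png

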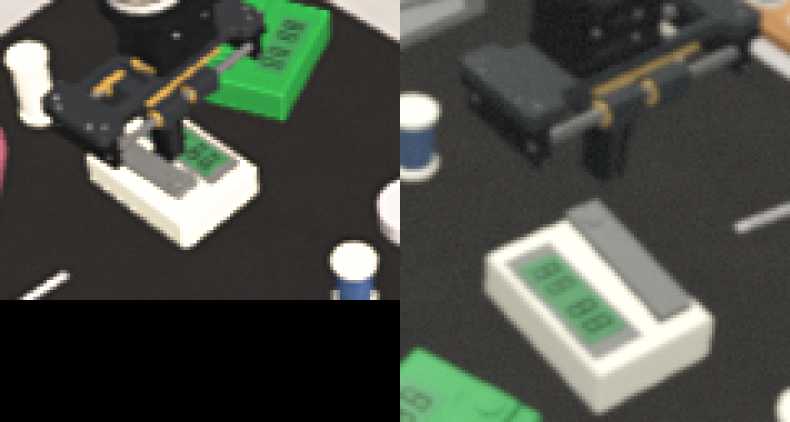

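The fingers hang above the pip end, 4 mm off, with the rocker at the stop. I'll descend gently.

```bash
python3 -m inch '[{"translation":[0.002,-0.002,0.005],"turn":[0,0,0]},{"translation":[0.001,-0.001,0.005],"turn":[0,0,0]},{"translation":[0,0,0.005],"turn":[0,0,0]},{"translation":[0,0,0.005],"turn":[0,0,0]},{"translation":[0,0,0.003],"turn":[0,0,0]},{"translation":[0,0,0],"turn":[0,0,0]},{"translation":[0,0,0],"turn":[0,0,0]}]'
```

```text
t: 6.4
tcp_pos: [0.5372, -0.1592, 0.073]
orientation: [3.13, -0.014, 1.593]
ft_force: [-0.8, 0.1, -0.0]
finger_gap: 0.0003
```

```bash
python3 -m inch '[{"translation":[0,0,0.003],"turn":[0,0,0]},{"translation":[0,0,0.003],"turn":[0,0,0]},{"translation":[0,0,0.003],"turn":[0,0,0]},{"translation":[0,0,0.003],"turn":[0,0,0]}]'
```

```text
t: 6.8
tcp_pos: [0.5381, -0.159, 0.0609]
orientation: [3.128, -0.014, 1.593]
ft_force: [-0.5, 2.5, 1.9]
finger_gap: 0.0006
```

```bash
python3 -m inch '[{"translation":[0,0,0.003],"turn":[0,0,0]},{"translation":[0,0,0.003],"turn":[0,0,0]}]'
```

```text
t: 7.0
tcp_pos: [0.5382, -0.158, 0.0546]
orientation: [3.128, -0.015, 1.594]
ft_force: [-0.5, 0.7, 3.2]
finger_gap: 0.0005
```

```bash
python3 -m inch '[{"translation":[0,0,0.002],"turn":[0,0,0]}]'
```

```text
t: 7.1
tcp_pos: [0.5384, -0.158, 0.0532]
orientation: [3.128, -0.016, 1.594]
ft_force: [-5.6, 2.8, 19.3]
finger_gap: 0.0003
```

The rocker has reached its hard stop (19 N at the wrist), so I'm backing off at once.

```bash
python3 -m inch '[{"translation":[0,0,-0.006],"turn":[0,0,0]},{"translation":[0,0,-0.015],"turn":[0,0,0]},{"translation":[0,0,-0.02],"turn":[0,0,0]},{"translation":[0,0,-0.02],"turn":[0,0,0]},{"translation":[0,0,0],"turn":[0,0,0]}]'
python3 - <<'E'
from cell import robot, viewer
import cv2,numpy as np
s=robot.sense(); print(s["tcp_pos"],s["orientation"],s["t"],s["ft_force"])
b=viewer.read_camera("side")["pixels"][:,:,::-1][235:320,270:370]
cv2.imwrite("pics/st1.png",cv2.resize(b,None,fx=6,fy=6,interpolation=3))
E
```

```text
t: 7.6
tcp_pos: [0.5377, -0.1609, 0.1177]
orientation: [3.127, -0.013, 1.592]
ft_force: [-0.5, -0.0, 0.2]
finger_gap: 0.0005
[ 0.5377008  -0.1609042   0.11773658] [ 3.12733032 -0.01315235  1.59235248] 7.6 [-0.48370387 -0.03464697  0.24896403]
```

View pics/st1.png

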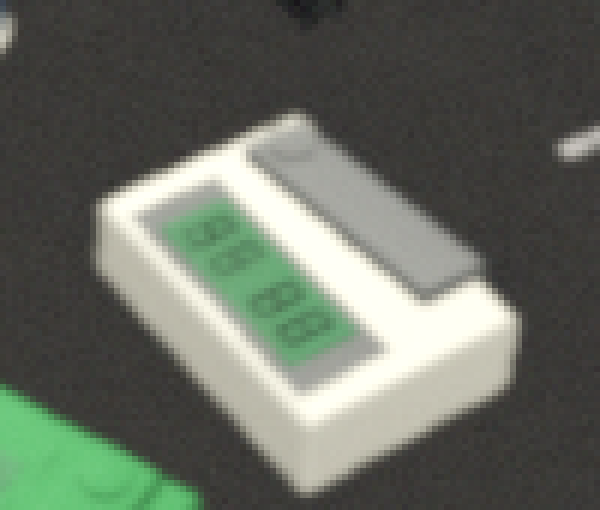

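The rocker's start end is down and flush, the stop end is up, and the timer corner is still at (286,269). Next I move to the pedal.

```bash
python3 -m inch '[{"translation":[0.03,0.001,0],"turn":[0,0,0]},{"translation":[0.03,0.001,0],"turn":[0,0,0]},{"translation":[0.03,0.001,0],"turn":[0,0,0]},{"translation":[0.03,0.001,0],"turn":[0,0,0]},{"translation":[0.03,0.001,0],"turn":[0,0,0]},{"translation":[0.03,0.001,0],"turn":[0,0,0]},{"translation":[0.03,0.001,0],"turn":[0,0,0]},{"translation":[0.03,0.001,0],"turn":[0,0,0]},{"translation":[0.03,0.001,0],"turn":[0,0,0]},{"translation":[0.03,0.001,0],"turn":[0,0,0]},{"translation":[0.02,0,0],"turn":[0,0,0]},{"translation":[0.01,0,0],"turn":[0,0,0]},{"translation":[0,0,0],"turn":[0,0,0]},{"translation":[0,0,0],"turn":[0,0,0]}]'
```

```text
t: 9.05
tcp_pos: [0.5341, 0.1785, 0.111]
orientation: [-3.14, -0.005, 1.588]
ft_force: [-0.3, 0.6, -0.3]
finger_gap: 0.0001
```

```bash
python3 -m inch '[{"translation":[0.006,0.004,0],"turn":[0,0,0]},{"translation":[0.006,0.004,0.005],"turn":[0,0,0]},{"translation":[0.004,0.002,0.01],"turn":[0,0,0]},{"translation":[0,0,0.01],"turn":[0,0,0]},{"translation":[0,0,0.006],"turn":[0,0,0]},{"translation":[0,0,0],"turn":[0,0,0]},{"translation":[0,0,0],"turn":[0,0,0]}]'
python3 - <<'E'
from cell import robot, viewer
import cv2,numpy as np
s=robot.sense(); print(s["tcp_pos"],s["orientation"],s["t"],s["ft_force"])
a=viewer.read_camera("scene")["pixels"][:,:,::-1][220:320,260:380]; b=viewer.read_camera("side")["pixels"][:,:,::-1][140:240,190:310]
cv2.imwrite("pics/hov2.png",np.hstack([cv2.resize(x,(396,330),interpolation=3) for x in (a,b)]))
E
```

```text
t: 9.75
tcp_pos: [0.5448, 0.1907, 0.0762]
orientation: [-3.138, -0.003, 1.58]
ft_force: [-0.1, -0.1, 0.7]
finger_gap: 0.0004
[0.54483901 0.19072059 0.07616191] [-3.13847690e+00 -2.76770204e-03  1.58042143e+00] 9.75 [-0.1079986 -0.1193605  0.6729419]
```

View pics/hov2.png

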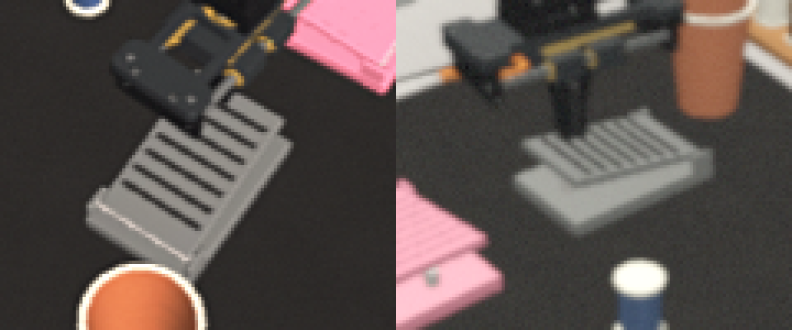

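The fingers hang over the treadle near its free end, 5 mm short in y. I'll correct that and descend gently.

```bash
python3 -m inch '[{"translation":[0.003,0,0.004],"turn":[0,0,0]},{"translation":[0.001,0,0.004],"turn":[0,0,0]},{"translation":[0,0,0.004],"turn":[0,0,0]},{"translation":[0,0,0.003],"turn":[0,0,0]},{"translation":[0,0,0.003],"turn":[0,0,0]},{"translation":[0,0,0.003],"turn":[0,0,0]}]'
```

```text
t: 10.45
tcp_pos: [0.5455, 0.1958, 0.0551]
orientation: [-3.141, -0.004, 1.581]
ft_force: [0.3, -1.1, -0.4]
finger_gap: 0.0006
```

```bash
python3 -m inch '[{"translation":[0,0,0.003],"turn":[0,0,0]},{"translation":[0,0,0.003],"turn":[0,0,0]}]'
```

```text
t: 10.65
tcp_pos: [0.5453, 0.1958, 0.0486]
orientation: [-3.14, -0.004, 1.581]
ft_force: [-1.5, -0.1, 2.6]
finger_gap: 0.0006
```

```bash
python3 -m inch '[{"translation":[0,0,0.003],"turn":[0,0,0]},{"translation":[0,0,0.003],"turn":[0,0,0]}]'
```

```text
t: 10.85
tcp_pos: [0.5446, 0.1958, 0.0424]
orientation: [-3.139, -0.005, 1.581]
ft_force: [-2.1, -0.5, 3.3]
finger_gap: 0.0005
```

```bash
python3 -m inch '[{"translation":[0,0,0.003],"turn":[0,0,0]}]'
```

```text
t: 10.95
tcp_pos: [0.5442, 0.1957, 0.0392]
orientation: [-3.138, -0.005, 1.581]
ft_force: [-2.2, -0.6, 4.7]
finger_gap: 0.0008
```

```bash
python3 -m inch '[{"translation":[0,0,0.001],"turn":[0,0,0]},{"translation":[0,0,0],"turn":[0,0,0]}]'; python3 - <<'E'
from cell import robot, viewer
import cv2,numpy as np
b=viewer.read_camera("side")["pixels"][:,:,::-1][140:240,190:310]
cv2.imwrite("pics/pr.png",cv2.resize(b,None,fx=6,fy=6,interpolation=3))
s=robot.sense(); print(s["tcp_pos"],s["t"],s["ft_force"])
E
```

```text
t: 11.15
tcp_pos: [0.544, 0.1957, 0.038]
orientation: [-3.137, -0.005, 1.581]
ft_force: [-2.2, -0.8, 4.6]
finger_gap: 0.0006
[0.54405626 0.19568879 0.03808161] 11.2 [-1.71542507 -0.37253402  4.04074023]
```

View pics/pr.png

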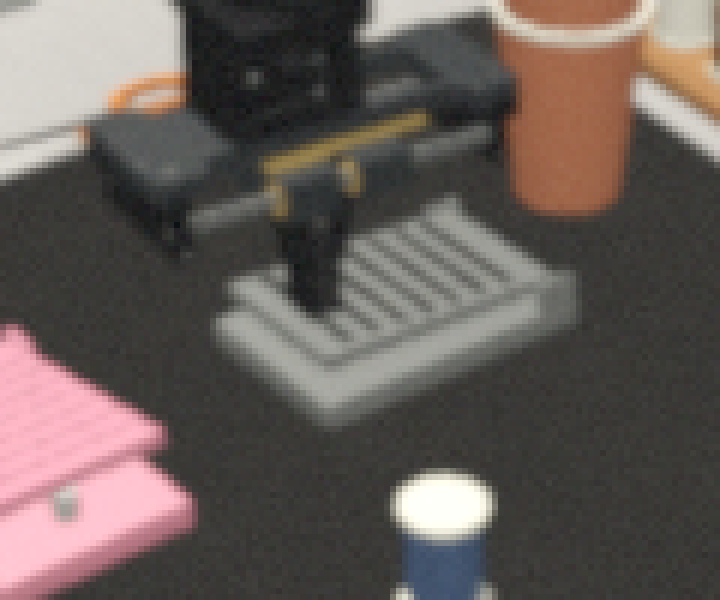

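The picture shows the treadle well down, with its free edge close to the base. 4.5 N corresponds to roughly 0.12 rad. I'll go slightly deeper and hold.

```bash
python3 -m inch '[{"translation":[0,0,0.001],"turn":[0,0,0]},{"translation":[0,0,0.0005],"turn":[0,0,0]},{"translation":[0,0,0],"turn":[0,0,0]},{"translation":[0,0,0],"turn":[0,0,0]},{"translation":[0,0,0],"turn":[0,0,0]},{"translation":[0,0,0],"turn":[0,0,0]}]'
```

```text
t: 11.8
tcp_pos: [0.5439, 0.1957, 0.037]
orientation: [-3.137, -0.005, 1.581]
ft_force: [-1.9, -0.9, 4.6]
finger_gap: 0.0004
```

```bash
python3 -m inch '[{"translation":[0,0,0],"turn":[0,0,0]},{"translation":[0,0,0],"turn":[0,0,0]},{"translation":[0,0,0],"turn":[0,0,0]},{"translation":[0,0,0],"turn":[0,0,0]}]'
```

```text
t: 12.2
tcp_pos: [0.5439, 0.1957, 0.037]
orientation: [-3.137, -0.005, 1.581]
ft_force: [-2.1, 0.3, 5.2]
finger_gap: 0.0003
```

The treadle has been held for about 1.2 s at about 5 N. Now I release it smoothly upward.

```bash
python3 -m inch '[{"translation":[0,0,-0.004],"turn":[0,0,0]},{"translation":[0,0,-0.005],"turn":[0,0,0]},{"translation":[0,0,-0.008],"turn":[0,0,0]},{"translation":[0,0,-0.015],"turn":[0,0,0]},{"translation":[0,0,-0.02],"turn":[0,0,0]},{"translation":[0,0,-0.02],"turn":[0,0,0]},{"translation":[0,0,0],"turn":[0,0,0]},{"translation":[0,0,0],"turn":[0,0,0]}]'
python3 - <<'E'
from cell import robot, viewer
import cv2,numpy as np
s=robot.sense(); print(s["tcp_pos"],s["orientation"],s["t"],s["ft_force"])
S=viewer.read_camera("side")["pixels"][:,:,::-1]
a=S[140:240,190:310]; b=S[235:320,270:372]
cv2.imwrite("pics/rel.png",np.hstack([cv2.resize(x,(396,330),interpolation=3) for x in (a,b)]))
E
```

```text
t: 13.0
tcp_pos: [0.5465, 0.1954, 0.1152]
orientation: [3.139, -0.005, 1.58]
ft_force: [-1.3, -0.4, 0.1]
finger_gap: 0.0007
[0.54649731 0.19535897 0.11522819] [ 3.13931843 -0.00549591  1.58020189] 13.0 [-1.33188584 -0.37189652  0.10202529]
```

View pics/rel.png

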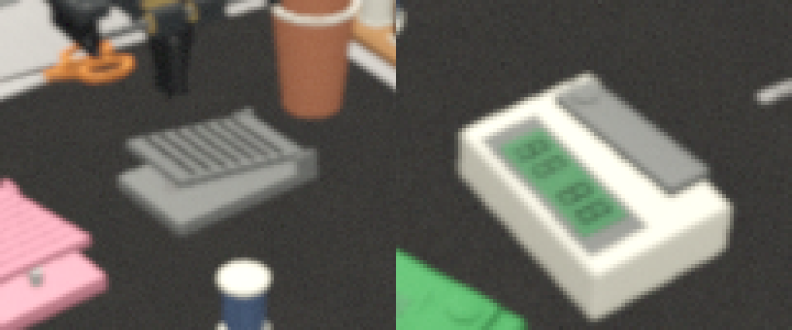

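The treadle is fully up again and the rocker is still start-down. Next I move to the stop end.

```bash
python3 -m inch '[{"translation":[-0.03,-0.001,0],"turn":[0,0,0]},{"translation":[-0.03,-0.001,0],"turn":[0,0,0]},{"translation":[-0.03,-0.001,0],"turn":[0,0,0]},{"translation":[-0.03,-0.001,0],"turn":[0,0,0]},{"translation":[-0.03,-0.001,0],"turn":[0,0,0]},{"translation":[-0.03,-0.001,0],"turn":[0,0,0]},{"translation":[-0.03,-0.001,0],"turn":[0,0,0]},{"translation":[-0.03,-0.001,0],"turn":[0,0,0]},{"translation":[-0.03,-0.001,0],"turn":[0,0,0]},{"translation":[-0.03,-0.001,0],"turn":[0,0,0]},{"translation":[-0.03,-0.001,0],"turn":[0,0,0]},{"translation":[-0.03,0,0],"turn":[0,0,0]},{"translation":[-0.03,0,0],"turn":[0,0,0]},{"translation":[-0.02,0,0],"turn":[0,0,0]},{"translation":[-0.01,0,0],"turn":[0,0,0]},{"translation":[0,0,0],"turn":[0,0,0]},{"translation":[0,0,0],"turn":[0,0,0]}]'
```

```text
t: 14.75
tcp_pos: [0.5313, -0.2372, 0.099]
orientation: [-3.119, -0.006, 1.585]
ft_force: [-0.9, -0.5, 0.5]
finger_gap: 0.0008
```

```bash
python3 -m inch '[{"translation":[-0.002,0.002,0.006],"turn":[0,0,0]},{"translation":[-0.001,0.002,0.006],"turn":[0,0,0]},{"translation":[0,0,0.006],"turn":[0,0,0]},{"translation":[0,0,0.004],"turn":[0,0,0]},{"translation":[0,0,0.002],"turn":[0,0,0]},{"translation":[0,0,0],"turn":[0,0,0]}]'
python3 - <<'E'
from cell import robot, viewer
import cv2,numpy as np
s=robot.sense(); print(s["tcp_pos"],s["orientation"],s["t"],s["ft_force"])
S=viewer.read_camera("side")["pixels"][:,:,::-1]
cv2.imwrite("pics/hov3.png",cv2.resize(S[215:325,265:385],None,fx=5,fy=5,interpolation=3))
E
```

```text
t: 15.35
tcp_pos: [0.5357, -0.2343, 0.0715]
orientation: [-3.116, -0.009, 1.593]
ft_force: [0.0, 0.1, -0.2]
finger_gap: 0.0
[ 0.53573546 -0.23429621  0.07146085] [-3.1164847  -0.00902992  1.59285016] 15.35 [ 0.0407561   0.08214757 -0.15827902]
```

View pics/hov3.png

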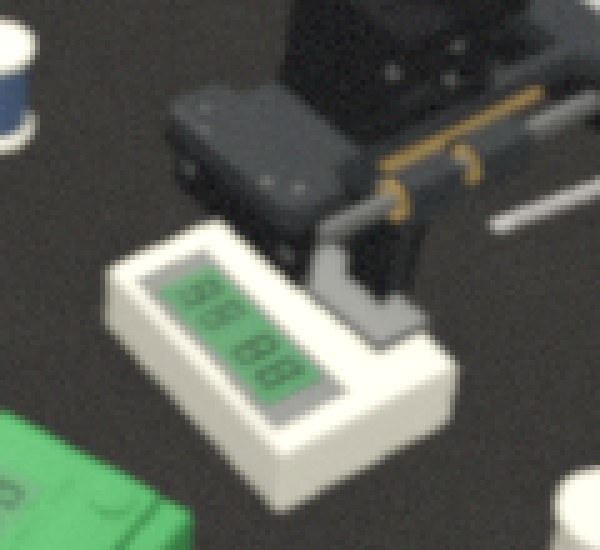

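```bash
python3 -m inch '[{"translation":[-0.004,0,0],"turn":[0,0,0]},{"translation":[-0.003,0,0.002],"turn":[0,0,0]},{"translation":[0,0,0.003],"turn":[0,0,0]},{"translation":[0,0,0.003],"turn":[0,0,0]},{"translation":[0,0,0.002],"turn":[0,0,0]}]'
```

```text
t: 15.9
tcp_pos: [0.5363, -0.2428, 0.0619]
orientation: [-3.119, -0.008, 1.592]
ft_force: [0.3, 0.2, -0.5]
finger_gap: 0.0007
```

```bash
python3 -m inch '[{"translation":[0,0,0.002],"turn":[0,0,0]},{"translation":[0,0,0.002],"turn":[0,0,0]}]'
```

```text
t: 16.1
tcp_pos: [0.5363, -0.2435, 0.0578]
orientation: [-3.119, -0.007, 1.592]
ft_force: [-0.6, -0.9, 2.0]
finger_gap: 0.0007
```

```bash
python3 -m inch '[{"translation":[0,0,0.002],"turn":[0,0,0]},{"translation":[0,0,0.002],"turn":[0,0,0]}]'
```

```text
t: 16.3
tcp_pos: [0.5362, -0.244, 0.0539]
orientation: [-3.12, -0.006, 1.591]
ft_force: [-0.6, -0.4, 2.3]
finger_gap: 0.0002
```

```bash
python3 -m inch '[{"translation":[0,0,0.001],"turn":[0,0,0]}]'
```

```text
t: 16.4
tcp_pos: [0.5362, -0.2441, 0.0528]
orientation: [-3.12, -0.006, 1.591]
ft_force: [-0.8, -1.3, 1.8]
finger_gap: 0.0006
```

```bash
python3 -m inch '[{"translation":[0,0,0.0007],"turn":[0,0,0]}]'
```

```text
t: 16.5
tcp_pos: [0.5362, -0.2442, 0.0521]
orientation: [-3.12, -0.006, 1.591]
ft_force: [-0.7, -0.1, 2.1]
finger_gap: 0.0002
```

```bash
python3 -m inch '[{"translation":[0,0,0.0007],"turn":[0,0,0]}]'
```

```text
t: 16.6
tcp_pos: [0.5363, -0.2441, 0.0514]
orientation: [-3.12, -0.006, 1.591]
ft_force: [-0.9, -0.6, 2.8]
finger_gap: 0.0007
```

```bash
python3 -m inch '[{"translation":[0,0,0.0007],"turn":[0,0,0]}]'
```

```text
t: 16.7
tcp_pos: [0.5363, -0.2441, 0.0511]
orientation: [-3.12, -0.006, 1.591]
ft_force: [-2.2, 0.9, 8.7]
finger_gap: 0.0007
```

The hard stop is reached at 8.7 N and z = 0.051. I'll lift clear and check.

```bash
python3 -m inch '[{"translation":[0,0,-0.004],"turn":[0,0,0]},{"translation":[0,0,-0.01],"turn":[0,0,0]},{"translation":[0,0,-0.02],"turn":[0,0,0]},{"translation":[0,0,-0.03],"turn":[0,0,0]},{"translation":[0,0,-0.03],"turn":[0,0,0]},{"translation":[0,0,-0.02],"turn":[0,0,0]},{"translation":[0,0,0],"turn":[0,0,0]},{"translation":[0,0,0],"turn":[0,0,0]}]'
python3 - <<'E'
from cell import robot, viewer
import cv2,numpy as np
s=robot.sense(); print(s["tcp_pos"],s["t"],s["ft_force"])
S=viewer.read_camera("side")["pixels"][:,:,::-1]; A=viewer.read_camera("scene")["pixels"][:,:,::-1]
cv2.imwrite("pics/fin.png",np.hstack([cv2.resize(S[235:320,270:372],(396,330),interpolation=3),cv2.resize(S[140:240,190:310],(396,330),interpolation=3)]))
cv2.imwrite("pics/fscene.png",A); cv2.imwrite("pics/fside.png",S)
for n,x in(("scene0",A),("side0",S)):
    d=np.abs(cv2.imread(f"pics/{n}.png").astype(int)-x).max(2)
    cv2.imwrite(f"pics/d_{n}.png",np.clip(d*3,0,255).astype(np.uint8))
cv2.imwrite("pics/d.png",cv2.resize(np.hstack([cv2.imread("pics/d_scene0.png"),cv2.imread("pics/d_side0.png")]),(800,300)))
E
```

```text
t: 17.5
tcp_pos: [0.5385, -0.2421, 0.1702]
orientation: [-3.118, -0.01, 1.593]
ft_force: [-0.6, -0.1, -0.4]
finger_gap: 0.0004
[ 0.53854007 -0.24207141  0.1702035 ] 17.5 [-0.60709416 -0.06646807 -0.42492669]
```

View pics/fin.png

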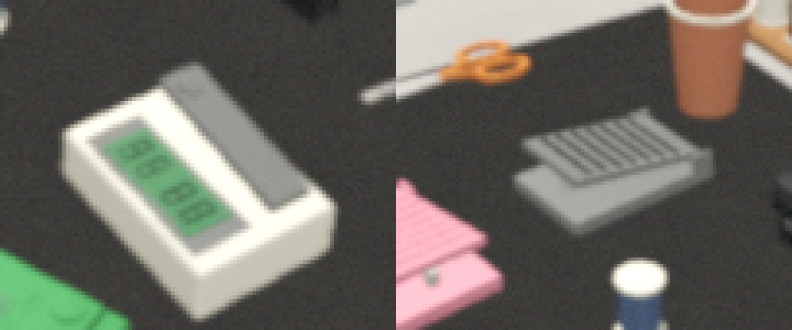

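View pics/d.png

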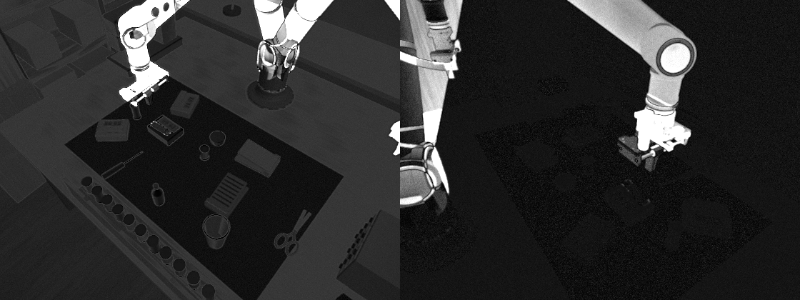

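The difference images show no bystander moved. There is only a faint change at the timer in the side view, around image (637,190). I'll compare it with the start picture to confirm the rocker is fully at stop.

```bash
python3 - <<'E'
import cv2,numpy as np
c=lambda f:cv2.resize(cv2.imread(f)[235:325,275:365],(400,400),interpolation=3)
cv2.imwrite("pics/cmp.png",np.hstack([c("pics/side0.png"),c("pics/fside.png")]))
E
```

View pics/cmp.png

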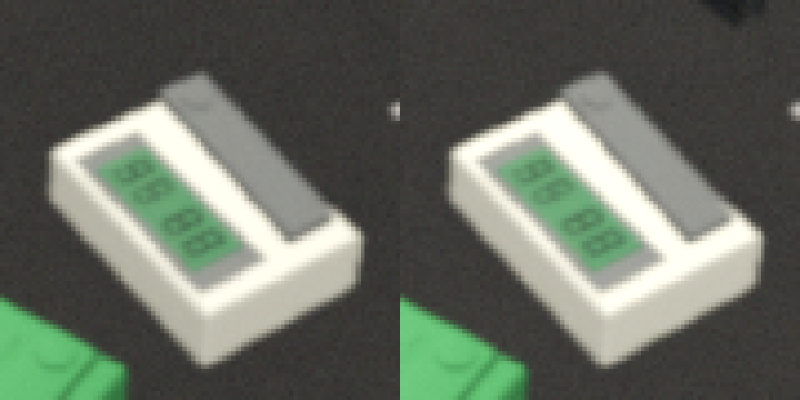

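The rocker and timer look the same as at the start, to less than a pixel. The tool is clear at z = 0.17, so I'm handing the job in.

```bash
python3 - <<'E'
from cell import robot
print(robot.sign_off())
E
```

```text
the job is handed in; nothing more can be done
None
```

I ran the full test sequence with closed fingertips and handed the job in at about 17.5 s of the 48 s allowed; no verdict was reported. I tapped the start end (pip) of the white timer's rocker down and pressed the grey pedal's treadle, holding it for about 1.2 s at about 5 N. I then let the treadle come fully up, tapped the plain stop end down and lifted clear.

**Last checks:**
- The side camera shows the rocker back in its starting tilt, stop end down, and the treadle fully up.
- The timer is within a pixel of where it began, and the difference images show no visible change at the pedal or the bystanders.
- The tool is clear at z = 0.17 m, and the wrist force is at noise level.

**Not ideal:**
- **Start tap:** it hit the hard stop harder than I meant. The wrist read 19.3 N vertically (about 20.3 N with the sideways parts, which include noise) in one reading just before I backed off. That is right at the 20 N limit, and I can't rule out that the contact force passed it. The stop tap reached only 8.7 N.
- **Treadle angle:** I inferred it from the force and finger height, about 0.12 rad against the 0.09 needed. It was not measured directly.

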